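# Clamp a painting panel square in the studio vise

### The arm

A 6-joint arm with a two-finger parallel gripper is mounted at the origin on the work surface. World frame = base frame: x ahead of the robot, y to its left, z up, the work surface at z = 0. Lengths are in m, angles in rad, forces in N, time in s.
With the tool pointing down it reaches from about 0.25 to 0.725 m from the base axis. Payload 4 kg.
Tool frame: the origin (TCP) lies at the very end of the fingers, on their centre line; the grasp point (between the pads) lies 19 mm behind it; z points along the fingers, y is the line along which they close (so a half turn about z gives the same grasp; the last joint's range is limited). The gripper opens to 85 mm and grips with 20 to 120 N. Pads are 22 mm wide; open, the fingers measure 114 mm over their backs; the gripper's body (76 mm by 85 mm) begins 54 mm behind the grasp point. The pads swing forward as they close: fully open they stand 13 mm farther back than shut.
Start: joints at [-1.322, 0.241, 0.005, 1.335, 0, 1.571], TCP at [0.123, -0.485, 0.198] pointing down, gripper open.
Joint ranges: [-2.72, 2.72], [-1.05, 1.87], [-1.09, 1.28], [-1.99, 2.15], [-1.42, 1.44], [-3.14, 3.14]. Speed limits (rad/s): [2.79, 2.79, 3.14, 3.14, 3.14, 3.14].

### API

Orientations are given as a unit quaternion [x, y, z, w].
In Python, from workcell import * gives the robot as it stands. The module is installed in compiled form; this text tells all that it offers.
- The arm moves only by the tool send_rows, never from a script. Its argument "steps" is text: rows parted by semicolons, each of 7 numbers parted by spaces: the opening, from -1 (shut) to 1 (fully open), then the shift along the world's x, y, z in m, then the turn, a rotation vector about the world's x, y, z in rad. A call has exactly 5 rows; each row shifts and turns the commanded pose from where the row before left it; what a row does not reach is not made up. A row lasts 1/12 s, in which the tool goes at most 41.7 mm and 7.16 degrees, less where a joint would pass 70% of its speed; a pose out of reach is approached as far as the arm can. A call is refused whole if a number of a shift passes 0.0417 or a number of a turn 0.125, either way. A call with a gripper value outside its range is refused whole. The fingers move at their own pace and stop on an object; the grip force is fixed at half the most. Time passes only in rows, so rows that do not move let the fingers close, or fill a call up. It gives the time, the measured TCP pose, the force, the opening and the grip force at its end, in the units of the state.
- get_obs(): the state, without advancing time (a new reading comes with each control period).
- camera(name): name is "scene" or "top" or "wrist"; returns a dict with "frame" (420x560x3 uint8, red, green, blue), "range_z" (420x560 float32, m along the optical axis (not along the pixel's ray), 0 where there is no reading), "camera_matrix" (3x3 intrinsics, pixels), "extrinsics" (4x4, takes a point from world to camera coordinates); the wrist camera has in their place "T_tool_cam" (4x4, takes a point from camera to tool coordinates, whose origin is the TCP and whose axes are the flange's). Camera axes: x right, y down, z forward; pixel columns grow to the right and rows downward; lengths in m; the calibration is good to about 2 mm. A picture is of the moment at which its call begins: read the wrist's pose just before it.
- job_done(): hands the job in; it is judged then, once.
The state is a dict: "clock": time; "joint_pos": joint angles; "joint_vel": joint speeds; "tau": joint torques, N m; "eef_pos": TCP position; "tool_rot": TCP orientation; "ft_force": force on the tool from outside, world axes, zero at the start; "ft_torque": the same for the moment, N m; "grip_width": finger opening in m; "grasp_force": force on a finger pad.
Only numpy, scipy, OpenCV 4.12 (cv2) and the standard library are available. Lean on these libraries where they do the work, as an engineer would, in place of code of your own. Each camera call takes 0.05 s, during which the arm holds its last target. There are 200 camera calls.

### The job

Slide the small painted wooden panel along the vise bed until its end is flush against the steel end stop, and only then turn the red-handled crank clockwise so that the jaw closes and holds the panel firmly and squarely against the fixed jaw and still flush with the stop. Let go of the crank, and leave the jars, brush, spoon and sample tile where they are.

Things in the scene. Friction and masses are not known exactly. Their poses are not given: they have to be found in the camera images.
- vise: Green bench vise bolted down; bed 240 x 180 mm, 25 mm thick. Origin: centre of the bed's underside, on the table; seen from the robot the crank is at the left and the end stop at the far side: x points from the crank end to the fixed jaw, y towards the end stop, z up. A green gear head fills x = -120 to -65, y = +-35 mm, up to z = 75 mm; the crank leans from its top.
- corner (a point): Corner where bed top, fixed jaw face and end stop face meet (vise frame x = 90, y = 80, z = 25 mm), axes as the vise. Fixed jaw: green block across the far end, y = -90 to +90 mm, face at x = 90. End stop: steel strip, x = 25 to 90 mm, face at y = 80. Both rise 32 mm above the bed.
- light_bar (a point): Centre of the work light's level bar over the vise (vise frame x = -45, y = 70, z = 240 mm), fixed to the vise. Bar: 28 mm in x, 270 mm in y, 24 mm high; its post (7 mm radius) stands at x = -45, y = 185 mm. It blocks an upright gripper at the crank: tilt the tool to the crank's axis and stay on the -x side of the bar.
- panel: Loose wooden painting panel with teal, yellow and orange paint on top, 60 mm in x, 80 mm in y, 22 mm thick, 0.12 kg. It lies on the vise bed between the jaws. Origin: centre of its underside; z up. Fully in the corner its centre is at x = 60, y = 40 mm in the vise frame with its axes parallel to the vise's.
- jaw: Moving jaw, green block with a steel face, 25 mm thick in x, 120 mm in y, 32 mm high. Origin: middle of the lower edge of its clamping face, on the bed; axes as the vise. Moved along the vise's x by the crank only: 20 mm a turn, from x = -18 mm (fully open) in the vise frame; at x = +30 mm it touches a 60 mm panel that lies against the fixed jaw.
- crank (a joint): Angle of the crank, rad, growing clockwise as seen from above (closing); a full turn, 6.283, moves the jaw 20 mm; 0 = fully open. It stays where it is left (self-locking); turning takes about 5 N at the handle, more once the jaw presses.
- crank_hub (a point): Centre of the crank on its axis, on the underside of the crank arm (8 mm thick). z: the crank's axis, leaning 35 degrees from vertical towards the vise's -x; x: along the crank arm to the handle. At crank = 0 the arm points up over the vise, in the vise's x-z plane.
- crank_grip (a point): Middle of the red handle, 42 mm out from the hub along its x and 34 mm along its z. The handle is a freely spinning sleeve, 20 mm diameter, 45 mm long, its axis parallel to the crank's axis. Axes as crank_hub.
- jar_blue: Bystander: lidded paint jar, 52 mm diameter, 48 mm high, beyond the end stop. Origin under its centre.
- jar_pink: Bystander: lidded paint jar, 52 mm diameter, 48 mm high, beyond the fixed jaw. Origin under its centre.
- jar_yellow: Bystander: lidded paint jar, 52 mm diameter, 48 mm high, beyond the fixed jaw. Origin under its centre.
- jar_teal: Bystander: lidded paint jar, 60 mm diameter, 50 mm high, beside the crank end. Origin under its centre.
- brush: Bystander: paint brush, 170 mm long, lying along its x, beyond the crank end.
- spoon: Bystander: spoon lying along its x, beyond the crank end.
- sample_tile: Bystander: flat painted tile, 90 x 90 x 8 mm. Origin under its centre.

How it is judged:
By the outcome, as a careful person would: the job done as asked, in the order asked, and still so for the second after the job is handed in, with the robot touching nothing.
It also fails if it takes over 72 s, if anything falls off the work surface, if the arm or the gripper's body presses on something with over 40 N, if the wrist force passes 120 N, or if a joint passes its speed limit or range.

## Working session

There is one attempt and no reset: what is moved stays moved. The work goes in short steps, Python scripts to look and compute and a tool call to move; the robot and the scene stay as the last step left them, time stands still between calls to the robot, and variables do not carry over. Pictures are saved under pics/ and viewed, at most 10 in all, crops included, and the job is handed in when it is done.

Besides the shell and the picture viewer there is one more tool, called after "Request:" as name(argument=value, ...), one argument or row to a line, values as JSON. send_rows: Moves the arm, as the interface text tells. Its arguments: {"type":"object","properties":{"steps":{"type":"string"}},"required":["steps"]}

```bash
mkdir -p pics; python3 - <<'E'
from workcell import *
import cv2,numpy as np
o=get_obs(); print(o)
for n in ("scene","top"):
    c=camera(n); cv2.imwrite(f"pics/{n}0.png",c["frame"][:,:,::-1]); np.savez(f"{n}0.npz",**c)
    print(n,c["camera_matrix"],c["extrinsics"])
print(camera("wrist")["T_tool_cam"])
E
```

```text
{'clock': 0.0, 'joint_pos': array([-1.32201782e+00,  2.41413376e-01,  3.71731060e-03,  1.33516334e+00,
        9.18654883e-06,  1.57082641e+00]), 'joint_vel': array([ 0.00068948,  0.00032145, -0.00156537, -0.00034323,  0.00019012,
        0.00017766]), 'tau': array([ 9.24814012e-04, -3.72317612e+01,  2.52407777e+01,  1.68985699e-02,
       -1.88986064e-05,  7.51191855e-07]), 'eef_pos': array([ 0.12294346, -0.48393834,  0.19741016]), 'tool_rot': array([ 9.92274966e-01,  1.24053733e-01, -1.23439398e-04, -1.02413729e-03]), 'ft_force': array([-0.27380384,  0.32877728, -0.03106388]), 'ft_torque': array([-0.01058633,  0.04619109, -0.03157951]), 'grasp_force': 0.0, 'grip_width': 0.08531425660979831}
scene [[534.5909719   0.        282.2278783]
 [  0.        534.5909719 215.3491244]
 [  0.          0.          1.       ]] [[-0.08981226  0.99593641 -0.00666447  0.04521839]
 [ 0.80494619  0.06864519 -0.58936361 -0.37284418]
 [-0.58651119 -0.05829662 -0.80784041  1.77531303]
 [ 0.          0.          0.          1.        ]]
top [[426.84589042   0.         277.88215846]
 [  0.         426.84589042 210.4182539 ]
 [  0.           0.           1.        ]] [[-0.02638894 -0.99964468  0.0037602   0.03695217]
 [-0.98271672  0.02525226 -0.18338529  0.63145746]
 [ 0.18322518 -0.00853455 -0.98303392  1.11279822]
 [ 0.          0.          0.          1.        ]]
[[ 1.92369729e-04 -9.54235812e-01 -2.99055143e-01  7.64379863e-02]
 [ 9.99998573e-01 -3.18396197e-04  1.65920740e-03  5.26742440e-04]
 [-1.67849314e-03 -2.99055035e-01  9.54234389e-01 -1.76677440e-01]
 [ 0.00000000e+00  0.00000000e+00  0.00000000e+00  1.00000000e+00]]
```

View pics/scene0.png

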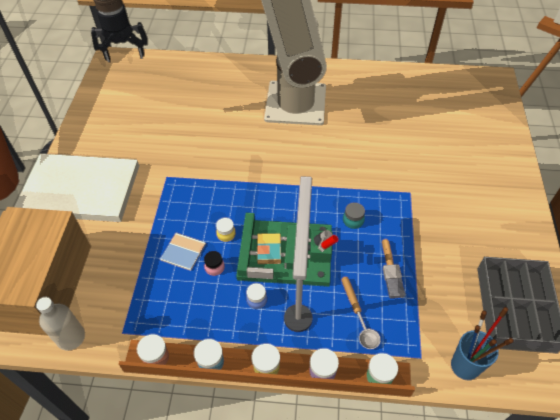

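View pics/top0.png

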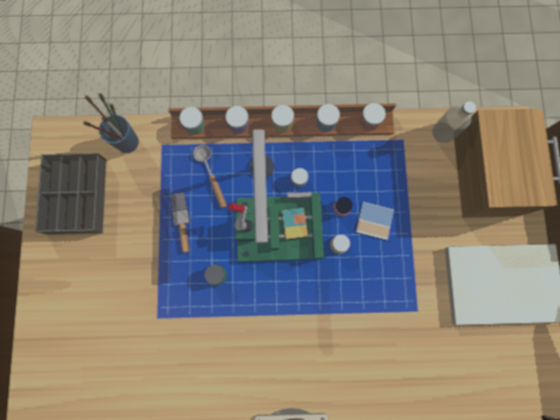

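```bash
python3 - <<'E'
import cv2,numpy as np
a=cv2.imread("pics/top0.png")[170:280,210:360]; b=cv2.imread("pics/scene0.png")[200:305,225:365]
cv2.imwrite("pics/t1.png",cv2.resize(a,(750,550),interpolation=cv2.INTER_CUBIC))
cv2.imwrite("pics/s1.png",cv2.resize(b,(700,525),interpolation=cv2.INTER_CUBIC))
E
```

```text
(no output)
```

View pics/t1.png

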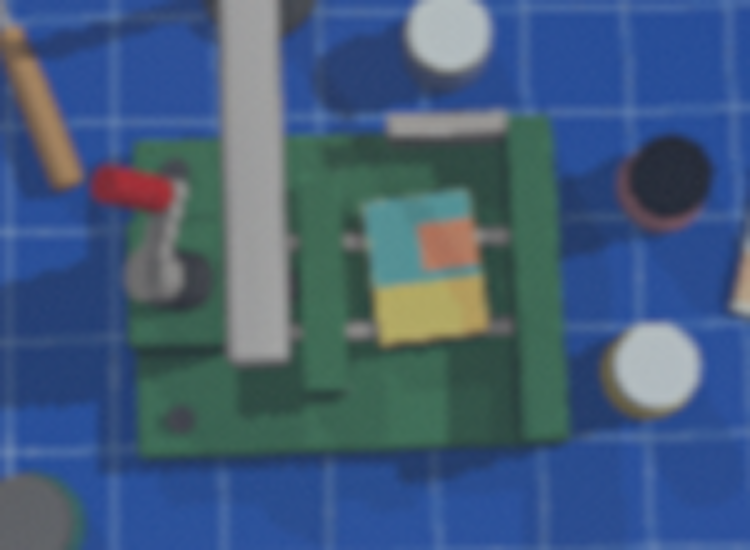

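View pics/s1.png

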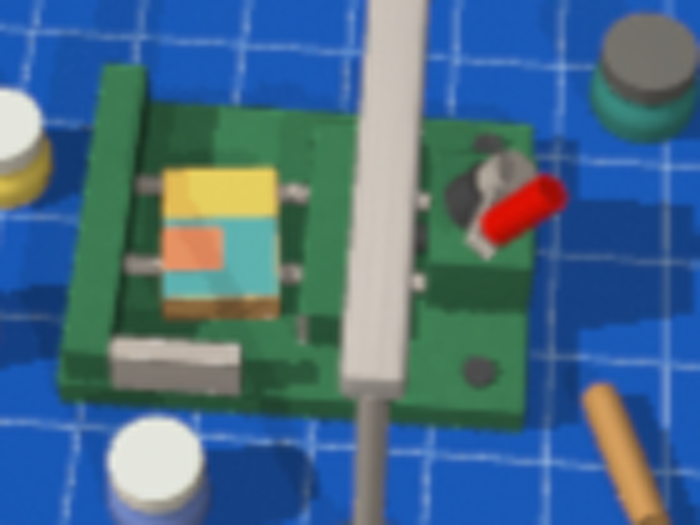

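```bash
cat > h.py <<'E'
import numpy as np,cv2
from scipy.optimize import least_squares
from scipy.spatial.transform import Rotation as R
C={n:dict(np.load(f"{n}0.npz")) for n in("top","scene")}
OFF={"top":(210,170),"scene":(225,200)}
def proj(n,P):
    c=C[n];q=c["extrinsics"][:3,:3]@np.asarray(P).T+c["extrinsics"][:3,3:];q=c["camera_matrix"]@q
    return (q[:2]/q[2]).T
def px(n,uv): return np.array(uv)/5.+np.array(OFF[n])
def T(p,P): # x,y,z,yaw
    P=np.asarray(P,float)/1000;return R.from_euler('z',p[3]).apply(P)+p[:3]
E
python3 - <<'E'
from h import *
M={"top":([[-120,-90,25],[120,-90,57],[90,-90,57],[90,90,57],[120,90,57],[-120,90,25],[25,80,57]],[(140,453),(568,437),(523,440),(510,117),(551,115),(135,143),(388,137)]),
"scene":([[120,-90,57],[90,-90,57],[120,90,57],[-120,-90,25],[-120,90,25],[25,80,57]],[(105,66),(146,68),(64,385),(533,125),(525,415),(241,343)])}
f=lambda p:np.concatenate([(proj(n,T(p,M[n][0]))-px(n,M[n][1])).ravel() for n in M])
s=least_squares(f,[.5,0,0,-1.57],loss='soft_l1');p=s.x;print("vise",p.round(4),f(p).round(1))
np.save("vise.npy",p)
Mp={"top":[(362,203),(468,189),(490,331),(380,347)],"scene":[(279,300),(163,298),(165,168),(278,168)]}
b=[[-30,40,22],[30,40,22],[30,-40,22],[-30,-40,22]]
g=lambda q:np.concatenate([(proj(n,T(q,b))-px(n,Mp[n])).ravel() for n in M])
s=least_squares(g,[.5,0,.02,-1.57],loss='soft_l1');q=s.x;print("panel",q.round(4),g(q).round(1))
print("panel in vise",R.from_euler('z',-p[3]).apply(q[:3]-p[:3]).round(4),np.degrees(q[3]-p[3]))
for a,c in (((105,184),(555,190)),((172,190),(490,232))):
    P=least_squares(lambda X:np.concatenate([(proj("top",X[None])-px("top",a)).ravel(),(proj("scene",X[None])-px("scene",c)).ravel()]),[.5,.1,.1]);print("red",P.x.round(4),R.from_euler('z',-p[3]).apply(P.x-p[:3]).round(4),P.fun.round(1))
# jaw from top: face top edge at v ~ 250
u=least_squares(lambda j:proj("top",T(p,[[j[0],0,57]]))[0,:1]-px("top",(343,250))[0],[0.]);print("jaw",u.x)
E
```

```text
vise [ 0.5892  0.0169 -0.008  -1.5583] [-0.4  1.1  1.5  0.1 -0.5 -0.  -1.4 -0.2  1.1 -0.2 -0.7 -0.2 -0.2  0.2
 -2.1  0.   0.7  0.3 -2.5 -6.2  0.2  0.3  0.2  0.2  0.1  1.2]
panel [ 0.5973 -0.0255  0.0208 -1.4703] [-0.2  0.  -0.   0.2 -0.4  0.1 -0.  -0.3 -0.  -0.5 -0.3  0.2 -0.2  0.3
 -0.1 -0. ]
panel in vise [0.0425 0.0076 0.0289] 5.042927842148313
red [0.6276 0.1405 0.149 ] [-0.1232  0.0399  0.157 ] [-0.4  0.  -0.3  0. ]
red [0.6307 0.1105 0.1127] [-0.0931  0.0426  0.1207] [-0.8  0.1 -0.8  0. ]
jaw [-2.74774608]
```

Request:
send_rows(
  steps="-1 0.0228 0.0222 0.0026 0 0 0.0667;-1 0.0228 0.0222 0.0026 0 0 0.0667;-1 0.0228 0.0222 0.0026 0 0 0.0667;-1 0.0228 0.0222 0.0026 0 0 0.0667;-1 0.0228 0.0222 0.0026 0 0 0.0667",
)

```text
clock: 0.57
eef_pos: [0.2377, -0.3723, 0.2111]
tool_rot: [0.958, 0.288, -0.0, -0.0]
ft_force: [1.2, 0.4, -0.4]
grip_width: 0.0251
grasp_force: 0.0
```

Request:
send_rows(
  steps="-1 0.0228 0.0222 0.0026 0 0 0.0667;-1 0.0228 0.0222 0.0026 0 0 0.0667;-1 0.0228 0.0222 0.0026 0 0 0.0667;-1 0.0228 0.0222 0.0026 0 0 0.0667;-1 0.0228 0.0222 0.0026 0 0 0.0667",
)

```text
clock: 0.98
eef_pos: [0.3518, -0.2612, 0.2243]
tool_rot: [0.896, 0.444, -0.0, -0.0]
ft_force: [0.3, -1.8, 0.1]
grip_width: -0.0001
grasp_force: 0.0
```

Request:
send_rows(
  steps="-1 0.0228 0.0222 0.0026 0 0 0.0667;-1 0.0228 0.0222 0.0026 0 0 0.0667;-1 0.0228 0.0222 0.0026 0 0 0.0667;-1 0.0228 0.0222 0.0026 0 0 0.0667;-1 0.0228 0.0222 0.0026 0 0 0.0667",
)

```text
clock: 1.4
eef_pos: [0.4658, -0.1502, 0.2372]
tool_rot: [0.81, 0.586, -0.0, -0.0]
ft_force: [1.0, 0.0, 0.3]
grip_width: 0.0002
grasp_force: 0.0
```

Request:
send_rows(
  steps="-1 0.0228 0.0222 0.0026 0 0 0.0667;-1 0.0228 0.0222 0.0026 0 0 0.0667;-1 0.0228 0.0222 0.0026 0 0 0.0667;-1 0.0228 0.0222 0.0026 0 0 0.0667;-1 0 0 0 0 0 0.0667",
)

```text
clock: 1.82
eef_pos: [0.5597, -0.0587, 0.2467]
tool_rot: [0.7, 0.714, 0.001, -0.0]
ft_force: [0.3, -0.5, -0.3]
grip_width: -0.0001
grasp_force: 0.0
```

```bash
python3 - <<'E'
from workcell import *
import cv2,numpy as np
from scipy.spatial.transform import Rotation as R
o=get_obs(); c=camera("wrist")
W=np.eye(4);W[:3,:3]=R.from_quat(o["tool_rot"]).as_matrix();W[:3,3]=o["eef_pos"]
c["extrinsics"]=np.linalg.inv(W@c["T_tool_cam"]); np.savez("wrist0.npz",**c)
cv2.imwrite("pics/w0.png",cv2.resize(c["frame"][:,:,::-1],(800,600)))
E
```

```text
(no output)
```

View pics/w0.png

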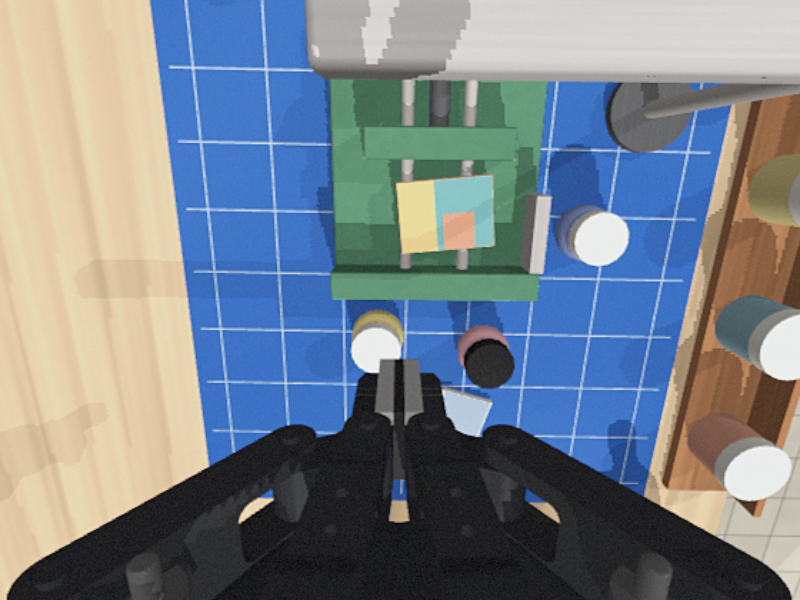

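```bash
python3 - <<'E'
from h import *
import h
C["wrist"]=dict(np.load("wrist0.npz"))
def PX(n,uv): return np.array(uv)*.7 if n=="wrist" else px(n,uv)
M={"top":([[-120,-90,25],[120,-90,57],[90,-90,57],[90,90,57],[120,90,57],[-120,90,25],[25,80,57]],[(140,453),(568,437),(523,440),(510,117),(551,115),(135,143),(388,137)]),
"scene":([[120,-90,57],[90,-90,57],[-120,-90,25],[-120,90,25],[25,80,57]],[(105,66),(146,68),(533,125),(525,415),(241,343)]),
"wrist":([[120,-90,57],[120,90,57],[90,-90,57],[90,90,57],[25,80,57],[90,80,57]],[(331,300),(539,300),(332,275),(538,275),(531,195),(525,273)])}
for S in (["top","scene"],["wrist"],["top","scene","wrist"]):
    f=lambda p:np.concatenate([(proj(n,T(p,M[n][0]))-PX(n,M[n][1])).ravel() for n in S])
    p=least_squares(f,[.5,0,0,-1.57],loss='soft_l1').x;print("vise",S,p.round(4),f(p).round(1)[-12:])
np.save("vise.npy",p)
Mp={"top":[(362,203),(468,189),(490,331),(380,347)],"scene":[(279,300),(163,298),(165,168),(278,168)],"wrist":[(493,176),(494,246),(402,253),(397,183)]}
b=[[-30,40,22],[30,40,22],[30,-40,22],[-30,-40,22]]
for S in (["wrist"],["top","scene","wrist"]):
    g=lambda q:np.concatenate([(proj(n,T(q,b))-PX(n,Mp[n])).ravel() for n in S])
    q=least_squares(g,[.5,0,.02,-1.57],loss='soft_l1').x
    print("panel",q.round(4),"in vise",R.from_euler('z',-p[3]).apply(q[:3]-p[:3]).round(4),np.degrees(q[3]-p[3]),g(q).round(1)[-8:])
u=least_squares(lambda j:proj("wrist",T(p,[[j[0],0,57]]))[0,1:]-[.7*159],[0.]);print("jaw",u.x)
c=C["wrist"];Ti=np.linalg.inv(c["extrinsics"])
for nm,(a,d) in {"bed":(370,235),"ptop":(420,230),"fj":(430,289),"mat":(300,240),"jaw":(440,143)}.items():
    z=np.median(c["range_z"][int(d*.7)-1:int(d*.7)+2,int(a*.7)-1:int(a*.7)+2]);K=c["camera_matrix"]
    X=np.array([(a*.7-K[0,2])/K[0,0]*z,(d*.7-K[1,2])/K[1,1]*z,z,1]);print(nm,(Ti@X)[:3].round(4))
E
```

```text
vise ['top', 'scene'] [ 0.5892  0.0165 -0.0068 -1.5621] [ 0.1  0.1 -2.1 -0.4  0.7 -0.1  0.2  0.2 -0.1  0.1 -0.1  0.9]
vise ['wrist'] [ 0.5888  0.0131 -0.0076 -1.5403] [ 1.2  4.4 -3.1  3.1 -0.8 -0.9 -0.4 -2.3  0.7  0.3  0.7 -0.8]
vise ['top', 'scene', 'wrist'] [ 0.5899  0.0155 -0.0064 -1.5594] [ 0.   1.6 -3.7  2.9 -1.6 -3.9 -0.5 -2.6  1.6 -0.4  0.5 -1.3]
panel [ 0.6005 -0.0281  0.0196 -1.4756] in vise [0.0438 0.0102 0.026 ] 4.801771697199761 [-0.1 -0.4 -0.3  0.3  0.2  0.1  0.1 -0.1]
panel [ 0.5996 -0.0269  0.0237 -1.4738] in vise [0.0426 0.0092 0.0301] 4.905389455028841 [-0.1 -1.4 -0.2 -0.1 -0.4 -0.1 -0.7 -0.9]
jaw [-2.13237363]
bed [ 0.5343 -0.0488  0.0264]
ptop [ 0.578  -0.04    0.0492]
fj [ 0.5879 -0.0891  0.0584]
mat [ 0.4657 -0.059   0.0022]
jaw [0.5907 0.0296 0.0579]
```

Request:
send_rows(
  steps="-1 -0.019 0.014 -0.01 0 0 0;-1 -0.019 0.014 -0.02 0 0 0;-1 0 0 -0.036 0 0 0;-1 0 0 -0.04 0 0 0;-1 0 0 -0.04 0 0 -0.008",
)

```text
clock: 2.28
eef_pos: [0.518, -0.0351, 0.1012]
tool_rot: [0.706, 0.708, 0.001, 0.001]
ft_force: [1.2, 0.2, -0.5]
grip_width: -0.0001
grasp_force: 0.0
```

Request:
send_rows(
  steps="-1 0 0 -0.03 0 0 0;-1 0 0 -0.02 0 0 0;-1 0 0 -0.01 0 0 0;-1 0 0 -0.009 0 0 0;-1 0 0 0 0 0 0",
)

```text
clock: 2.7
eef_pos: [0.5173, -0.0351, 0.0316]
tool_rot: [0.706, 0.708, -0.001, -0.001]
ft_force: [0.3, 0.1, 0.4]
grip_width: -0.0003
grasp_force: 0.0
```

Request:
send_rows(
  steps="-1 0.008 0.004 0 0 0 0.006;-1 0.008 0 0 0 0 0;-1 0.005 0 0 0 0 0;-1 0.005 0 0 0 0 0;-1 0.005 0 0 0 0 0",
)

```text
clock: 3.12
eef_pos: [0.5508, -0.0308, 0.0336]
tool_rot: [0.704, 0.711, 0.001, 0.001]
ft_force: [0.3, -0.3, -0.4]
grip_width: 0.0001
grasp_force: 0.0
```

Request:
send_rows(
  steps="-1 0.005 0 0 0 0 0;-1 0.005 0 0 0 0 0;-1 0.004 0 0 0 0 0;-1 0.003 0 0 0 0 0;-1 0.002 0 0 0 0 0",
)

```text
clock: 3.53
eef_pos: [0.5687, -0.0308, 0.0326]
tool_rot: [0.704, 0.711, -0.0, -0.0]
ft_force: [-0.5, -0.5, -0.2]
grip_width: 0.0003
grasp_force: 0.0
```

Approaching contact with the stop; smaller steps now.

Request:
send_rows(
  steps="-1 0.002 0 0 0 0 0;-1 0.001 0 0 0 0 0;-1 0.001 0 0 0 0 0;-1 0.001 0 0 0 0 0;-1 0 0 0 0 0 0",
)

```text
clock: 3.95
eef_pos: [0.5734, -0.0308, 0.0327]
tool_rot: [0.704, 0.711, 0.0, 0.0]
ft_force: [0.9, 0.8, 0.4]
grip_width: -0.0003
grasp_force: 0.0
```

Request:
send_rows(
  steps="-1 0.001 0 0 0 0 0;-1 0.001 0 0 0 0 0;-1 0.001 0 0 0 0 0;-1 0.001 0 0 0 0 0;-1 0 0 0 0 0 0",
)

```text
clock: 4.37
eef_pos: [0.5776, -0.0308, 0.0327]
tool_rot: [0.704, 0.711, 0.0, 0.0]
ft_force: [0.9, 0.1, -0.5]
grip_width: 0.0002
grasp_force: 0.0
```

Request:
send_rows(
  steps="-1 0.001 0 0 0 0 0;-1 0.001 0 0 0 0 0;-1 0.001 0 0 0 0 0;-1 0.001 0 0 0 0 0;-1 0 0 0 0 0 0",
)

```text
clock: 4.78
eef_pos: [0.5816, -0.0308, 0.0327]
tool_rot: [0.704, 0.711, 0.0, 0.0]
ft_force: [0.1, 0.2, -0.9]
grip_width: -0.0001
grasp_force: 0.0
```

```bash
python3 - <<'E'
from workcell import *
import cv2
print(get_obs()["ft_force"])
a=camera("scene")["frame"][200:305,225:365,::-1]
cv2.imwrite("pics/s2.png",cv2.resize(a,(700,525),interpolation=cv2.INTER_CUBIC))
E
```

```text
[ 0.08599326  0.20908264 -0.87906543]
```

View pics/s2.png

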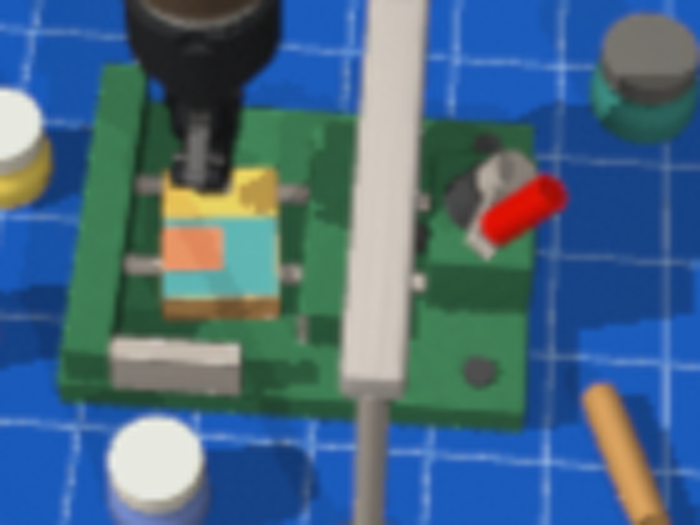

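```bash
python3 - <<'E'
from h import *
from workcell import *
o=get_obs();print(o["eef_pos"],o["ft_force"],o["tau"])
P=np.array([o["eef_pos"],[.56,-.031,.047],[.56,-.031,.0327],[.55,-.031,.047]])
print((proj("scene",P)-[225,200])*5)
c=camera("wrist");d=camera("top")["frame"][170:280,210:360]
im=np.zeros((600,800,3),np.uint8)
im[:300,:400]=cv2.resize(c["frame"],(400,300));im[:,400:]=0
im[:275,400:775]=cv2.resize(d,(375,275),interpolation=cv2.INTER_CUBIC)
e=camera("scene")["frame"][215:265,245:300];im[300:,:330]=cv2.resize(e,(330,300),interpolation=cv2.INTER_CUBIC)
w=c["frame"][160:330,200:400];im[300:,340:692]=cv2.resize(w,(352,300),interpolation=cv2.INTER_CUBIC)
cv2.imwrite("pics/m1.png",im[:,:,::-1])
E
```

```text
[ 0.58145466 -0.0307988   0.03268353] [ 0.74065062 -0.08149515  0.01433929] [ 3.67097236e-03 -4.71545720e+01  2.23508191e+01 -1.21818049e-02
  5.88229141e-04  2.50601388e-04]
[[214.28515588 216.71716115]
 [217.42814831 167.87925246]
 [218.1653553  182.97821144]
 [219.40732281 152.31323836]]
```

View pics/m1.png

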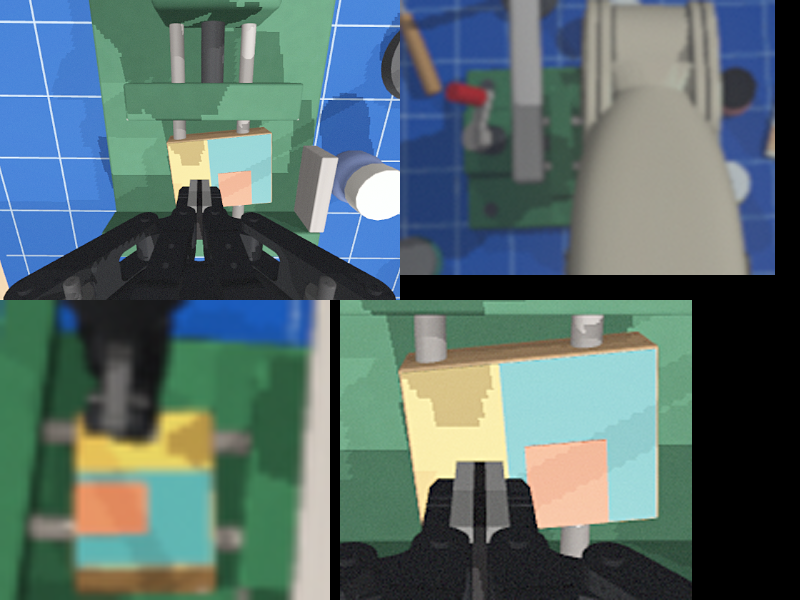

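```bash
python3 - <<'E'
from h import *
from workcell import *
o=get_obs();c=camera("wrist")
W=np.eye(4);W[:3,:3]=R.from_quat(o["tool_rot"]).as_matrix();W[:3,3]=o["eef_pos"];E=W@c["T_tool_cam"]
K=c["camera_matrix"];print(K[0,0],K[1,2])
def pt(a,d,c,E,K):
    z=np.median(c["range_z"][d-1:d+2,a-1:a+2]);return (E@[(a-K[0,2])/K[0,0]*z,(d-K[1,2])/K[1,1]*z,z,1])[:3].round(4)
for nm,a,d in (("tipL",274,254),("tipR",287,254),("yellow",245,215),("teal",340,215),("bed",190,210),("jawtop",300,140),("corner NL(yellow top)",236,200),("corner far",380,187)): print(nm,pt(a,d,c,E,K))
s=camera("scene");E2=np.linalg.inv(s["extrinsics"]);K=s["camera_matrix"]
for nm,u,v in (("finger",195,170),("finger2",200,182),("yellow",265,205),("teal",250,250),("jaw",325,200)): print("scene",nm,pt(int(225+u/5),int(200+v/5),s,E2,K))
E
```

```text
309.3919605445597 208.2718822541042
tipL [ 0.5791 -0.0206  0.0743]
tipR [ 0.5854 -0.0207  0.0738]
yellow [ 0.5628 -0.0095  0.0491]
teal [ 0.6148 -0.0091  0.0487]
bed [ 0.5261 -0.0143  0.0264]
jawtop [0.591  0.0318 0.058 ]
corner NL(yellow top) [ 0.558  -0.0013  0.048 ]
corner far [0.6355 0.0066 0.0474]
scene finger [ 0.6376 -0.0305  0.1591]
scene finger2 [ 0.6405 -0.0279  0.1553]
scene yellow [ 0.5805 -0.0038  0.046 ]
scene teal [ 0.6094 -0.0089  0.0467]
scene jaw [0.5818 0.0277 0.0568]
```

Request:
send_rows(
  steps="-1 0 0 0.01 0 0 0;-1 -0.02 0 0 0 0 0;-1 -0.02 0 0 0 0 0;-1 -0.02 0 -0.01 0 0 0;-1 0 0 0 0 0 0",
)

```text
clock: 5.5
eef_pos: [0.5155, -0.0306, 0.0316]
tool_rot: [0.704, 0.711, -0.002, -0.003]
ft_force: [-0.5, 0.3, 0.0]
grip_width: 0.0001
grasp_force: 0.0
```

```bash
python3 - <<'E'
from h import *
from workcell import *
o=get_obs();print(o["eef_pos"])
s=camera("scene");E2=np.linalg.inv(s["extrinsics"]);K=s["camera_matrix"]
w=camera("wrist");W=np.eye(4);W[:3,:3]=R.from_quat(o["tool_rot"]).as_matrix();W[:3,3]=o["eef_pos"];E=W@w["T_tool_cam"]
np.set_printoptions(suppress=True)
def cloud(c,E):
    z=c["range_z"];v,u=np.mgrid[:420,:560];K=c["camera_matrix"]
    return np.stack([(u-K[0,2])/K[0,0]*z,(v-K[1,2])/K[1,1]*z,z],-1)@E[:3,:3].T+E[:3,3]
P=cloud(s,E2);print("scene col");[print(v,P[v,266].round(3),s["frame"][v,266]) for v in range(222,244)]
Q=cloud(w,E);print("wrist col");[print(v,Q[v,274].round(3),Q[v,287].round(3),w["frame"][v,274]) for v in range(236,290,4)]
e=s["frame"][205:265,240:320];f=w["frame"][150:330,190:370]
cv2.imwrite("pics/m2.png",np.hstack([cv2.resize(e,(400,300),interpolation=cv2.INTER_CUBIC),cv2.resize(f,(300,300),interpolation=cv2.INTER_CUBIC)])[:,:,::-1])
E
```

```text
[ 0.51550075 -0.03064047  0.03156463]
scene col
222 [ 0.508 -0.044  0.025] [46 93 62]
223 [ 0.512 -0.043  0.026] [45 93 62]
224 [ 0.517 -0.043  0.029] [46 94 63]
225 [ 0.516 -0.043  0.022] [48 96 64]
226 [ 0.517 -0.043  0.019] [48 97 65]
227 [ 0.522 -0.043  0.021] [47 96 65]
228 [ 0.529 -0.042  0.026] [47 95 63]
229 [ 0.534 -0.041  0.03 ] [45 93 61]
230 [ 0.536 -0.041  0.028] [41 85 56]
231 [ 0.535 -0.041  0.022] [40 82 56]
232 [ 0.544 -0.04   0.03 ] [53 87 57]
233 [ 0.544 -0.04   0.026] [127 128  67]
234 [ 0.562 -0.037  0.046] [226 205  95]
235 [ 0.567 -0.037  0.05 ] [232 213  99]
236 [ 0.569 -0.037  0.048] [232 213  98]
237 [ 0.571 -0.036  0.046] [232 213  98]
238 [ 0.576 -0.036  0.05 ] [232 213  98]
239 [ 0.578 -0.036  0.048] [232 213  98]
240 [ 0.58  -0.036  0.045] [232 213  98]
241 [ 0.584 -0.035  0.047] [231 212  98]
242 [ 0.586 -0.035  0.045] [225 207 102]
243 [ 0.589 -0.035  0.045] [178 186 128]
wrist col
236 [ 0.513 -0.031  0.025] [ 0.521 -0.031  0.026] [112 166 132]
240 [ 0.513 -0.033  0.026] [ 0.521 -0.034  0.025] [108 166 131]
244 [ 0.513 -0.037  0.025] [ 0.521 -0.036  0.026] [111 168 134]
248 [ 0.513 -0.039  0.026] [ 0.521 -0.039  0.025] [ 81 126  97]
252 [ 0.514 -0.02   0.073] [ 0.52  -0.02   0.071] [116 111 112]
256 [ 0.514 -0.02   0.076] [ 0.52  -0.02   0.076] [108 109 106]
260 [ 0.514 -0.02   0.08 ] [ 0.52 -0.02  0.08] [113 113 110]
264 [ 0.514 -0.021  0.083] [ 0.52  -0.02   0.083] [114 114 111]
268 [ 0.514 -0.021  0.087] [ 0.52  -0.02   0.088] [110 108 109]
272 [ 0.514 -0.02   0.091] [ 0.52  -0.02   0.091] [101 104 100]
276 [ 0.514 -0.02   0.094] [ 0.52  -0.021  0.093] [102 103  99]
280 [ 0.514 -0.021  0.097] [ 0.519 -0.021  0.097] [103 100 102]
284 [ 0.514 -0.021  0.1  ] [ 0.519 -0.02   0.101] [107 106 104]
288 [ 0.514 -0.021  0.103] [ 0.519 -0.021  0.102] [115 114 112]
```

View pics/m2.png

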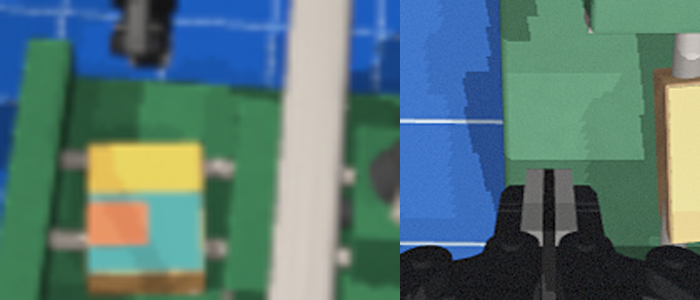

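```bash
python3 - <<'E'
from h import *
from workcell import *
o=get_obs();w=camera("wrist");z=w["range_z"];v,u=np.mgrid[:420,:560];K=w["camera_matrix"];t=w["T_tool_cam"]
Q=np.stack([(u-K[0,2])/K[0,0]*z,(v-K[1,2])/K[1,1]*z,z],-1)@t[:3,:3].T+t[:3,3]
m=(z>0)&(z<.2)&(w["frame"].max(-1)<90)|((z>0)&(z<.165))
q=Q[m]*1000
for lo in range(-160,20,8):
    s=q[(q[:,2]>=lo)&(q[:,2]<lo+8)]
    if len(s)>3: print(lo,len(s),"x",s[:,0].min().round(),s[:,0].max().round(),"y",s[:,1].min().round(),s[:,1].max().round())
E
```

```text
-136 2224 x 15.0 21.0 y -19.0 19.0
-128 9779 x 4.0 20.0 y -62.0 62.0
-120 9979 x -6.0 18.0 y -62.0 62.0
-112 9062 x -10.0 18.0 y -56.0 57.0
-104 4677 x -10.0 17.0 y -49.0 50.0
-96 5673 x -10.0 13.0 y -43.0 43.0
-88 3061 x -12.0 14.0 y -36.0 37.0
-80 968 x -13.0 14.0 y -30.0 30.0
-72 690 x -12.0 11.0 y -13.0 14.0
-64 597 x 5.0 11.0 y -14.0 14.0
-56 497 x 5.0 11.0 y -13.0 14.0
-48 2917 x 5.0 116.0 y -13.0 104.0
-40 1370 x 6.0 118.0 y -9.0 104.0
-32 11879 x -65.0 121.0 y -3.0 150.0
-24 4912 x -45.0 123.0 y 10.0 151.0
-16 5942 x -45.0 126.0 y 10.0 151.0
-8 1882 x -45.0 128.0 y 10.0 150.0
0 5740 x -22.0 130.0 y -20.0 151.0
8 879 x 59.0 131.0 y -20.0 149.0
```

Request:
send_rows(
  steps="-1 0 0 -0.01 0 0 0;-1 0 0 -0.01 0 0 0;-1 0 0 -0.01 0 0 0;-1 0 0 -0.004 0 0 0;-1 0 0 -0.003 0 0 0",
)

```text
clock: 6.07
eef_pos: [0.5203, -0.0307, -0.006]
tool_rot: [0.704, 0.711, -0.001, -0.001]
ft_force: [-0.5, 0.2, 0.3]
grip_width: 0.0001
grasp_force: 0.0
```

Request:
send_rows(
  steps="-1 0.01 0 0 0 0 0;-1 0.01 0 0 0 0 0;-1 0.005 0 0 0 0 0;-1 0.005 0 0 0 0 0;-1 0.005 0 0 0 0 0",
)

```text
clock: 6.48
eef_pos: [0.5562, -0.0308, -0.0046]
tool_rot: [0.704, 0.711, -0.0, -0.0]
ft_force: [0.0, -0.5, 0.7]
grip_width: 0.0004
grasp_force: 0.3
```

Request:
send_rows(
  steps="-1 0.004 0 0 0 0 0;-1 0.003 0 0 0 0 0;-1 0.003 0 0 0 0 0;-1 0.002 0 0 0 0 0;-1 0.001 0 0 0 0 0",
)

```text
clock: 6.9
eef_pos: [0.5696, -0.0308, -0.0043]
tool_rot: [0.704, 0.711, 0.0, 0.0]
ft_force: [-0.9, 1.2, 0.1]
grip_width: 0.0003
grasp_force: 0.2
```

Request:
send_rows(
  steps="-1 0.001 0 0 0 0 0;-1 0.001 0 0 0 0 0;-1 0.001 0 0 0 0 0;-1 0.001 0 0 0 0 0;-1 0.001 0 0 0 0 0",
)

```text
clock: 7.32
eef_pos: [0.5743, -0.0308, -0.0043]
tool_rot: [0.704, 0.711, -0.0, 0.0]
ft_force: [0.3, -0.5, -0.6]
grip_width: 0.0002
grasp_force: 0.2
```

Request:
send_rows(
  steps="-1 0.001 0 0 0 0 0;-1 0.001 0 0 0 0 0;-1 0.001 0 0 0 0 0;-1 0 0 0 0 0 0;-1 0 0 0 0 0 0",
)

```text
clock: 7.73
eef_pos: [0.5751, -0.0307, -0.0045]
tool_rot: [0.704, 0.711, -0.001, -0.002]
ft_force: [-6.5, 1.0, 3.6]
grip_width: -0.0001
grasp_force: 3.0
```

Request:
send_rows(
  steps="-1 -0.01 0 0 0 0 0;-1 -0.015 0 0 0 0 0;-1 -0.01 0 0.02 0 0 0;-1 0 0 0.04 0 0 0;-1 0 0 0.04 0 0 0",
)

```text
clock: 8.15
eef_pos: [0.5402, -0.0307, 0.0952]
tool_rot: [0.704, 0.711, -0.001, -0.002]
ft_force: [1.1, 1.2, -0.9]
grip_width: -0.0001
grasp_force: 0.0
```

Request:
send_rows(
  steps="-1 0 0 0.04 0 0 0;-1 0 0 0.04 0 0 0;-1 0 0 0.03 0 0 0;-1 0.02 0 0.02 0 0 0;-1 0 0 0 0 0 0",
)

```text
clock: 8.57
eef_pos: [0.5682, -0.031, 0.232]
tool_rot: [0.704, 0.711, 0.005, 0.005]
ft_force: [1.2, -0.4, 1.0]
grip_width: 0.0002
grasp_force: 0.0
```

```bash
cat > look.py <<'E'
from h import *
from workcell import *
def look(tag):
    o=get_obs(); c=camera("wrist")
    W=np.eye(4);W[:3,:3]=R.from_quat(o["tool_rot"]).as_matrix();W[:3,3]=o["eef_pos"]
    c["W"]=W@c["T_tool_cam"];c["extrinsics"]=np.linalg.inv(c["W"]);np.savez(f"{tag}.npz",**c)
    print(o["eef_pos"],o["tool_rot"],o["joint_pos"].round(2),o["clock"]);return c
def cloud(c,E):
    z=c["range_z"];v,u=np.mgrid[:420,:560];K=c["camera_matrix"]
    return np.stack([(u-K[0,2])/K[0,0]*z,(v-K[1,2])/K[1,1]*z,z],-1)@E[:3,:3].T+E[:3,3]
def panel(c):
    "panel rectangle (world) and stop/jaw-top rectangles by colour + height"
    P=cloud(c,c["W"]);h=cv2.cvtColor(c["frame"],cv2.COLOR_RGB2HSV)
    near=(abs(P[...,0]-.6)<.13)&(P[...,1]<.045)&(P[...,1]>-.11)
    col=(h[...,1]>60)&((h[...,0]<35)|((h[...,0]>82)&(h[...,0]<97)))
    m=near&(abs(P[...,2]-.048)<.004)&col
    n=(m*255).astype(np.uint8);n=cv2.morphologyEx(n,cv2.MORPH_OPEN,np.ones((3,3)))
    x=P[n>0][:,:2].astype(np.float32)*1000
    r=cv2.minAreaRect(x);print("panel rect mm",np.round(r[0],1),np.round(r[1],1),round(r[2],2),len(x))
    g=near&(abs(P[...,2]-.058)<.004);G=P[g]*1000
    st=g&(P[...,0]>.66)&(P[...,1]>-.07)&(h[...,1]<60)
    if st.sum()>20: print("stop inner x",np.percentile(P[st][:,0],2)*1000,"y",np.percentile(P[st][:,1]*1000,[2,98]))
    fj=G[(G[:,1]<-55)&(G[:,0]<660)];jw=G[(G[:,1]>-20)&(G[:,0]<650)]
    if len(fj): print("fixed inner y",np.percentile(fj[:,1],[2,98]))
    if len(jw): print("jaw y",np.percentile(jw[:,1],[1,99]))
E
python3 - <<'E'
from look import *
c=look("wrist1");panel(c)
cv2.imwrite("pics/w1.png",cv2.resize(c["frame"][30:270,180:440,::-1],(780,720))[:600])
o=dict(np.load("wrist0.npz"));o["W"]=np.linalg.inv(o["extrinsics"]);print("before:");panel(o)
E
```

```text
[ 0.56821136 -0.03101523  0.2320041 ] [0.70352501 0.71063334 0.00484996 0.00541333] [-0.05  0.36  0.25  1.45  0.    1.51] 8.5667
panel rect mm [628.1 -28. ] [79.9 60. ] 3.37 3131
stop inner x 670.1413212313121 y [-68.34673088  -9.592518  ]
fixed inner y [-98.65720387 -74.58144922]
jaw y [18.05642478 42.00475227]
before:
panel rect mm [598.  -26.9] [78.4 60. ] 6.21 3086
stop inner x 670.2410439538686 y [-68.35915557  -9.86628726]
fixed inner y [-98.7640871  -74.72476843]
jaw y [17.38477598 42.02241344]
```

View pics/w1.png

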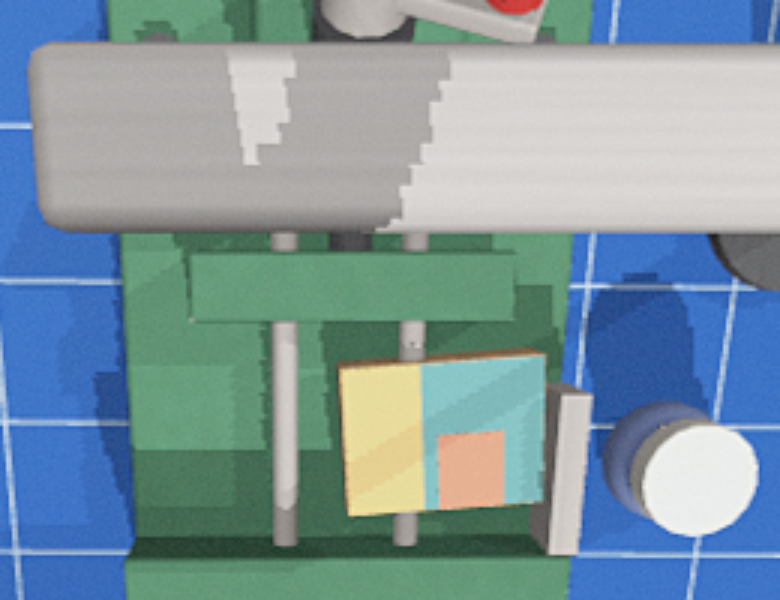

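Request:
send_rows(
  steps="-1 -0.01 0.01 0 0.083 0 0;-1 -0.01 0.01 0 0.083 0 0;-1 0 0.011 -0.02 0.084 0 0;-1 0 0 -0.035 0 0 0;-1 0 0 -0.035 0 0 0",
)

```text
clock: 9.03
eef_pos: [0.542, -0.0007, 0.1341]
tool_rot: [0.699, 0.705, 0.089, -0.087]
ft_force: [0.3, -0.4, -0.7]
grip_width: -0.0002
grasp_force: 0.0
```

Request:
send_rows(
  steps="-1 0 0 -0.035 0 0 0;-1 0 0 -0.035 0 0 0;-1 0 0 -0.035 0 0 0;-1 0 0 -0.02 0 0 0;-1 0 0 -0.01 0 0 0",
)

```text
clock: 9.45
eef_pos: [0.5376, 0.0008, -0.0042]
tool_rot: [0.698, 0.705, 0.086, -0.091]
ft_force: [-0.8, 0.4, 0.2]
grip_width: 0.0
grasp_force: 0.0
```

Request:
send_rows(
  steps="-1 0.01 0 0 0 0 0;-1 0.01 0 0 0 0 0;-1 0.006 0 0 0 0 0;-1 0.003 0 0 0 0 0;-1 0.002 0 0 0 0 0",
)

```text
clock: 9.87
eef_pos: [0.5737, 0.0002, 0.0009]
tool_rot: [0.698, 0.705, 0.089, -0.088]
ft_force: [-1.6, 0.6, 0.4]
grip_width: -0.0003
grasp_force: 0.6
```

Request:
send_rows(
  steps="-1 0.002 0 0 0 0 0;-1 0.001 0 0 0 0 0;-1 0.001 0 0 0 0 0;-1 0.001 0 0 0 0 0;-1 0 0 0 0 0 0",
)

```text
clock: 10.28
eef_pos: [0.5763, 0.0011, 0.0005]
tool_rot: [0.698, 0.705, 0.088, -0.09]
ft_force: [-5.2, 1.9, 1.3]
grip_width: -0.0003
grasp_force: 2.4
```

Request:
send_rows(
  steps="-1 0.001 0 0 0 0 0;-1 0.001 0 0 0 0 0;-1 0.001 0 0 0 0 0;-1 0 0 0 0 0 0;-1 0 0 0 0 0 0",
)

```text
clock: 10.7
eef_pos: [0.5768, 0.0016, 0.0004]
tool_rot: [0.698, 0.705, 0.087, -0.091]
ft_force: [-10.5, 2.5, 6.7]
grip_width: -0.0003
grasp_force: 5.3
```

```bash
python3 - <<'E'
from look import *
c=look("wrist2");panel(c)
cv2.imwrite("pics/w2.png",cv2.resize(c["frame"][50:270,180:440,::-1],(709,600)))
E
```

```text
[5.76791939e-01 1.57664212e-03 4.11054199e-04] [ 0.69811981  0.70481265  0.08666125 -0.09142033] [-0.14  0.58 -0.06  0.98  0.25  1.41] 10.7
panel rect mm [630.7 -23. ] [79.9 51.2] 0.8 11182
stop inner x 670.228031685125 y [-48.5864951   -8.28170182]
jaw y [-6.53980898 42.69185306]
```

Request:
send_rows(
  steps="-1 -0.015 0 0 0 0 0;-1 -0.015 0 0.01 0 0 0;-1 0 0 0.04 0 0 0;-1 0 0 0.04 0 0 0;-1 0 0 0.04 0 0 0",
)

```text
clock: 11.17
eef_pos: [0.551, -0.0001, 0.1319]
tool_rot: [0.698, 0.705, 0.088, -0.088]
ft_force: [1.5, 0.9, 0.3]
grip_width: -0.0003
grasp_force: 0.0
```

Request:
send_rows(
  steps="-1 0 0 0.04 0 0 0;-1 0 0 0.04 0 0 0;-1 0 0 0.04 0 0 0;-1 0 0 0.03 0 0 0;-1 0 0 0 0 0 0",
)

```text
clock: 11.58
eef_pos: [0.5551, -0.0005, 0.289]
tool_rot: [0.698, 0.706, 0.093, -0.081]
ft_force: [-0.1, -0.4, 0.9]
grip_width: -0.0001
grasp_force: 0.0
```

Request:
send_rows(
  steps="-1 0 0.035 0 -0.12 0 0;-1 0 0.035 0 -0.12 0 0;-1 0 0.035 0 -0.12 0 0;-1 0 0.035 0 -0.12 0 0;-1 0.02 0.035 0 -0.12 0 0",
)

```text
clock: 12.0
eef_pos: [0.5688, 0.175, 0.283]
tool_rot: [0.693, 0.699, -0.124, 0.125]
ft_force: [3.3, -0.7, 1.6]
grip_width: 0.0001
grasp_force: 0.0
```

Request:
send_rows(
  steps="-1 0.03 0 0 -0.12 0 0;-1 0.03 0 0 -0.12 0 0;-1 0 0 0 -0.024 0 0;-1 0 0 0 0 0 0;-1 0 0 0 0 0 0",
)

```text
clock: 12.42
eef_pos: [0.6208, 0.1752, 0.2798]
tool_rot: [0.676, 0.682, -0.2, 0.196]
ft_force: [-0.2, -0.6, 1.8]
grip_width: -0.0002
grasp_force: 0.0
```

```bash
cat >> look.py <<'E'
def crank(c,E):
    p=np.load("vise.npy").copy();p[2]=0.001;P=cloud(c,E);f=c["frame"].astype(int)
    red=(f[...,0]>110)&(f[...,1]<60)&(f[...,2]<60)&(c["range_z"]>0)
    V=R.from_euler('z',-p[3]).apply(P.reshape(-1,3)-p[:3]).reshape(P.shape)
    V[~(c["range_z"]>0)]=9
    r=V[red];r=r[(abs(r[:,0]+.1)<.08)&(abs(r[:,1])<.09)&(r[:,2]>.06)&(r[:,2]<.25)]
    return V,red,r
AX=np.array([-np.sin(np.radians(35)),0,np.cos(np.radians(35))]);E1=np.array([AX[2],0,-AX[0]])
E
python3 - <<'E'
from look import *
c=look("wrist3");V,red,r=crank(c,c["W"])
print(len(r),"vise mean",r.mean(0).round(4))
# fit cylinder centre: axis AX known, radius 10
a=r@E1;b=r[:,1];h=r@AX;print("h range",np.percentile(h,[1,99]))
s=least_squares(lambda q:np.hypot(a-q[0],b-q[1])-.010,[a.mean(),b.mean()],loss='soft_l1',f_scale=.001);print("centre e1,y",s.x,"res",abs(s.fun).mean())
np.save("hc.npy",[*s.x,*np.percentile(h,[1,99])])
# gray parts near hub
m=(abs(V[...,1])<.06)&(V[...,2]>.08)&(V[...,2]<.2)&(V[...,0]<-.05)&(V[...,0]>-.18)&~red
q=V[m];H=q@AX;e=q@E1
for lo in np.arange(.10,.22,.006):
    t=(H>=lo)&(H<lo+.006)
    if t.sum()>5: print(lo.round(3),t.sum(),"e1",np.percentile(e[t],[2,98]).round(3),"y",np.percentile(q[t][:,1],[2,98]).round(3))
s=camera("scene");V,red,r=crank(s,np.linalg.inv(s["extrinsics"]));print("scene",len(r),r.mean(0).round(4))
E
```

```text
[0.62079365 0.1751519  0.27981813] [ 0.67568598  0.68209774 -0.19979297  0.19563718] [ 0.52  0.84  1.04  2.09 -0.48  2.16] 12.4167
69 vise mean [-0.1235  0.0389  0.146 ]
h range [0.15644116 0.19590184]
centre e1,y [-0.01379007  0.04137395] res 0.001529218306535885
0.124 19 e1 [-0.043 -0.013] y [-0.013  0.013]
0.13 59 e1 [-0.043 -0.013] y [-0.012  0.015]
0.142 350 e1 [-0.04  -0.012] y [-0.011  0.035]
0.148 415 e1 [-0.04  -0.015] y [-0.012  0.016]
0.19 256 e1 [-0.022 -0.006] y [0.031 0.048]
0.196 8 e1 [-0.019 -0.009] y [0.038 0.046]
scene 119 [-0.1099  0.0442  0.1387]
```

Request:
send_rows(
  steps="0.2 0 -0.006 -0.03 0 0 0;0.2 0.003 -0.01 -0.03 0 0 0;0.2 0.003 -0.01 -0.03 0 0 0;0.2 0.003 -0.01 -0.03 0 0 0;0.2 0 -0.012 -0.025 0 0 0",
)

```text
clock: 12.93
eef_pos: [0.6295, 0.125, 0.1393]
tool_rot: [0.678, 0.681, -0.196, 0.197]
ft_force: [0.1, 0.6, 0.1]
grip_width: 0.0511
grasp_force: 0.0
```

Request:
send_rows(
  steps="0.2 0 0 0 -0.02 0 0;0.2 0 0 0 -0.02 0 0;0.2 0 0 0 0 0 0;0.2 0 0 0 0 0 0;0.2 0 0 0 0 0 0",
)

```text
clock: 13.35
eef_pos: [0.6312, 0.1286, 0.1393]
tool_rot: [0.672, 0.678, -0.21, 0.211]
ft_force: [0.1, -0.3, -0.5]
grip_width: 0.0516
grasp_force: 0.0
```

```bash
cat >> look.py <<'E'
def toolpose():
    o=get_obs();p=np.load("vise.npy").copy();p[2]=.001;r=R.from_euler('z',-p[3])
    v=r.apply(o["eef_pos"]-p[:3]);z=r.apply(R.from_quat(o["tool_rot"]).as_matrix()[:,2]);x=r.apply(R.from_quat(o["tool_rot"]).as_matrix()[:,0])
    print("TCP e1,y,h mm",np.round([v@E1*1e3,v[1]*1e3,v@AX*1e3],1),"zdir err deg",np.degrees([z@E1,z[1]]).round(2),"x.y",x[1].round(3),"j",o["joint_pos"].round(2),o["clock"],"F",o["ft_force"].round(1),o["grip_width"])
E
python3 - <<'E'
from look import *
toolpose()
c=look("wrist4");V,red,r=crank(c,c["W"])
a=r@E1;b=r[:,1];h=r@AX;print(len(r),"h range",np.percentile(h,[1,99]))
top=h>np.percentile(h,99)-.006
print("end e1",np.percentile(a[top],[2,98]),"y",np.percentile(b[top],[2,98]))
s=least_squares(lambda q:np.hypot(a-q[0],b-q[1])-.010,[-.014,.041],loss='soft_l1',f_scale=.001);print("centre e1,y",s.x,abs(s.fun).mean())
f=c["frame"][:,:,::-1].copy();cv2.imwrite("pics/w4.png",f)
E
```

```text
TCP e1,y,h mm [-12.9  42.6 177.9] zdir err deg [-0.41 -0.19] x.y 0.002 j [ 0.47  0.79  0.59  1.66 -0.53  2.11] 13.35 F [ 0.1 -0.3 -0.5] 0.05164218599060241
[0.63115544 0.12855731 0.13932749] [ 0.67240632  0.67785219 -0.2099015   0.21054099] [ 0.47  0.79  0.59  1.66 -0.53  2.11] 13.35
1318 h range [0.15373796 0.196135  ]
end e1 [-0.02390422 -0.00696368] y [0.03214293 0.04866765]
centre e1,y [-0.01379367  0.03995692] 0.0020713686496821627
```

Request:
send_rows(
  steps="0.2 -0.0022 0 0 0 0 0;0.2 0 -0.0115 -0.0164 0 0 0;0.2 0 -0.0115 -0.0164 0 0 0;0.2 0 -0.0115 -0.0164 0 0 0;0.2 0 0 0 0 0 0",
)

```text
clock: 13.82
eef_pos: [0.6267, 0.091, 0.0854]
tool_rot: [0.672, 0.677, -0.214, 0.209]
ft_force: [-0.0, 1.0, 0.9]
grip_width: 0.0512
grasp_force: 0.0
```

```bash
python3 -c "
from look import *
toolpose()"
```

```text
TCP e1,y,h mm [-13.   37.7 112.2] zdir err deg [-0.19 -0.61] x.y 0.0 j [ 0.42  0.78  0.42  1.49 -0.55  2.07] 13.8167 F [-0.   1.   0.9] 0.0511991162519721
```

Request:
send_rows(
  steps="0.2 0.0015 0.003 0.0045 0 0 0;-1 0 0 0 0 0 0;-1 0 0 0 0 0 0;-1 0 0 0 0 0 0;-1 0 0 0 0 0 0",
)

```text
clock: 14.23
eef_pos: [0.629, 0.0968, 0.0931]
tool_rot: [0.672, 0.678, -0.212, 0.21]
ft_force: [-2.6, 2.8, 4.6]
grip_width: 0.0188
grasp_force: 58.6
```

```bash
cat >> look.py <<'E'
def jaw():
    c=look("wj");p=np.load("vise.npy").copy();p[2]=.001
    s=camera("scene")
    V=R.from_euler('z',-p[3]).apply(cloud(s,np.linalg.inv(s["extrinsics"])).reshape(-1,3)-p[:3])
    V=V[(s["range_z"]>0).ravel()]
    m=(abs(V[:,2]-.056)<.004)&(V[:,0]>-.03)&(V[:,0]<.06)&(abs(V[:,1]+10)<10.065)
    print("jaw top x pct (scene)",np.percentile(V[m][:,0],[50,90,98]).round(4) if m.sum() else None,m.sum())
E
python3 - <<'E'
from look import *
toolpose();print(get_obs()["grasp_force"]);jaw()
# arc rows: world deltas
p=np.load("vise.npy");c0=np.array([-.0275,.0005])
def pos(t): return R.from_euler('z',p[3]).apply(.042*(np.cos(t)*E1+np.array([0,-np.sin(t),0])))
t0=np.radians(287);st=np.radians(15)
for k in range(24): print(int(287+15*k)%360, ((pos(t0+st*(k+1))-pos(t0+st*k))*1e3).round(1))
E
```

```text
TCP e1,y,h mm [-13.4  40.1 121.8] zdir err deg [-0.32 -0.39] x.y -0.0 j [ 0.43  0.78  0.45  1.51 -0.54  2.07] 14.2333 F [-2.6  2.8  4.6] 0.018833753507882647
58.55980575084686
[0.62901365 0.09679736 0.09311798] [ 0.67171769  0.67821914 -0.21189759  0.20955564] [ 0.43  0.78  0.45  1.51 -0.54  2.07] 14.2333
jaw top x pct (scene) [-0.0131 -0.0029  0.0375] 351
287 [-4.5 -8.2  5.7]
302 [-6.9 -7.   4.9]
317 [-8.9 -5.3  3.7]
332 [-10.2  -3.3   2.2]
347 [-10.9  -1.    0.6]
2 [-10.8   1.4  -1. ]
17 [-10.    3.6  -2.6]
32 [-8.5  5.6 -4. ]
47 [-6.4  7.2 -5.1]
62 [-3.9  8.4 -5.9]
77 [-1.2  8.9 -6.3]
92 [ 1.7  8.9 -6.2]
107 [ 4.5  8.2 -5.7]
122 [ 6.9  7.  -4.9]
137 [ 8.9  5.3 -3.7]
152 [10.2  3.3 -2.2]
167 [10.9  1.  -0.6]
182 [10.8 -1.4  1. ]
197 [10.  -3.6  2.6]
212 [ 8.5 -5.6  4. ]
227 [ 6.4 -7.2  5.1]
242 [ 3.9 -8.4  5.9]
257 [ 1.2 -8.9  6.3]
272 [-1.7 -8.9  6.2]
```

Request:
send_rows(
  steps="-1 -0.0045 -0.0082 0.0057 0 0 0;-1 -0.0069 -0.007 0.0049 0 0 0;-1 -0.0089 -0.0053 0.0037 0 0 0;-1 -0.0102 -0.0033 0.0022 0 0 0;-1 -0.0109 -0.001 0.0006 0 0 0",
)

```text
clock: 14.75
eef_pos: [0.59, 0.0733, 0.1094]
tool_rot: [0.673, 0.678, -0.208, 0.21]
ft_force: [5.5, 7.2, -1.2]
grip_width: 0.0186
grasp_force: 58.5
```

```bash
python3 -c "
from look import *
toolpose();print(get_obs()['ft_torque'],get_obs()['grasp_force'])"
```

```text
TCP e1,y,h mm [ 14.9   0.8 121.9] zdir err deg [-0.55 -0.12] x.y 0.004 j [ 0.42  0.67  0.28  1.45 -0.54  2.06] 14.75 F [ 5.5  7.2 -1.2] 0.018628991662729157
[ 2.09898868 -1.09881516  0.72553812] 58.49117338657379
```

Request:
send_rows(
  steps="-1 -0.0108 0.0014 -0.001 0 0 0;-1 -0.01 0.0036 -0.0026 0 0 0;-1 -0.0085 0.0056 -0.004 0 0 0;-1 -0.0064 0.0072 -0.0051 0 0 0;-1 -0.0039 0.0084 -0.0059 0 0 0",
)

```text
clock: 15.17
eef_pos: [0.5493, 0.0968, 0.0928]
tool_rot: [0.672, 0.677, -0.211, 0.212]
ft_force: [1.4, 0.4, 9.1]
grip_width: 0.0184
grasp_force: 59.2
```

Request:
send_rows(
  steps="-1 -0.0012 0.0089 -0.0063 0 0 0;-1 0.0017 0.0089 -0.0062 0 0 0;-1 0.0045 0.0082 -0.0057 0 0 0;-1 0.0069 0.007 -0.0049 0 0 0;-1 0.0089 0.0053 -0.0037 0 0 0",
)

```text
clock: 15.58
eef_pos: [0.5674, 0.1372, 0.0644]
tool_rot: [0.671, 0.679, -0.213, 0.209]
ft_force: [-5.0, 4.1, 8.9]
grip_width: 0.0183
grasp_force: 59.6
```

```bash
python3 -c "
from look import *
toolpose()"
```

```text
TCP e1,y,h mm [-63.5 -21.1 121.9] zdir err deg [-0.33 -0.51] x.y -0.003 j [ 0.52  0.75  0.29  1.45 -0.51  2.17] 15.5833 F [-5.   4.1  8.9] 0.018349370500774113
```

Request:
send_rows(
  steps="-1 0.0102 0.0033 -0.0022 0 0 0;-1 0.0109 0.001 -0.0006 0 0 0;-1 0.0108 -0.0014 0.001 0 0 0;-1 0.01 -0.0036 0.0026 0 0 0;-1 0.0085 -0.0056 0.004 0 0 0",
)

```text
clock: 16.0
eef_pos: [0.6187, 0.1323, 0.0681]
tool_rot: [0.671, 0.679, -0.211, 0.208]
ft_force: [-6.0, 7.6, 4.4]
grip_width: 0.0184
grasp_force: 59.4
```

Request:
send_rows(
  steps="-1 0.0064 -0.0072 0.0051 0 0 0;-1 0.0039 -0.0084 0.0059 0 0 0;-1 0.0012 -0.0089 0.0063 0 0 0;-1 -0.0017 -0.0089 0.0062 0 0 0;-1 -0.0045 -0.0082 0.0057 0 0 0",
)

```text
clock: 16.42
eef_pos: [0.6256, 0.0905, 0.0975]
tool_rot: [0.672, 0.678, -0.21, 0.209]
ft_force: [-0.5, 8.9, 0.7]
grip_width: 0.0188
grasp_force: 59.2
```

Request:
send_rows(
  steps="-1 -0.0069 -0.007 0.0049 0 0 0;-1 -0.0089 -0.0053 0.0037 0 0 0;-1 -0.0102 -0.0033 0.0022 0 0 0;-1 -0.0109 -0.001 0.0006 0 0 0;-1 0 0 0 0 0 0",
)

```text
clock: 16.83
eef_pos: [0.5878, 0.0733, 0.1093]
tool_rot: [0.672, 0.678, -0.21, 0.209]
ft_force: [-0.4, 7.0, 2.9]
grip_width: 0.0186
grasp_force: 59.2
```

```bash
cat >> look.py <<'E'
def scenepanel():
    s=camera("scene");E=np.linalg.inv(s["extrinsics"]);p=np.load("vise.npy").copy();p[2]=0
    P=cloud(s,E);V=R.from_euler('z',-p[3]).apply(P.reshape(-1,3)-p[:3]).reshape(P.shape)*1e3
    h=cv2.cvtColor(s["frame"],cv2.COLOR_RGB2HSV)
    m=(abs(V[...,2]-46)<5)&(V[...,0]>0)&(V[...,0]<100)&(abs(V[...,1])<90)&(h[...,1]>60)&((h[...,0]<35)|((h[...,0]>82)&(h[...,0]<97)))
    r=cv2.minAreaRect(V[m][:,:2].astype(np.float32));print("panel(scene,vise mm)",np.round(r[0],1),np.round(r[1],1),round(r[2],1),m.sum())
    j=(abs(V[...,2]-57)<3)&(V[...,0]>-30)&(V[...,0]<60)&(V[...,1]<-20)&(V[...,1]>-55);print("jaw x",np.percentile(V[j][:,0],[5,50,95]).round(1) if j.sum() else 0)
    return s
E
python3 - <<'E'
from look import *
toolpose();s=scenepanel()
e=s["frame"][215:285,235:320,::-1];cv2.imwrite("pics/s5.png",cv2.resize(e,(680,560),interpolation=cv2.INTER_CUBIC))
E
```

```text
TCP e1,y,h mm [ 14.8  -1.4 121.9] zdir err deg [-0.51 -0.28] x.y 0.001 j [ 0.42  0.67  0.28  1.45 -0.54  2.06] 16.8333 F [-0.4  7.   2.9] 0.01861327710335544
panel(scene,vise mm) [53.6  4.7] [ 60.9 162.6] 4.0 482
jaw x [-2.2  7.9 20. ]
```

```bash
python3 - <<'E'
import re
t=open("look.py").read()
t=t.replace("    r=cv2.minAreaRect(V[m]","    n,l,st,_=cv2.connectedComponentsWithStats(m.astype(np.uint8));m=l==1+st[1:,4].argmax()\n    u,v=np.nonzero(m)[::-1];print('px rect',np.round(cv2.minAreaRect(np.c_[u,v].astype(np.float32)),1) if 0 else (u.min(),u.max(),v.min(),v.max()))\n    r=cv2.minAreaRect(V[m]")
open("look.py","w").write(t)
from look import *
s=scenepanel()
E=np.linalg.inv(s["extrinsics"]);p=np.load("vise.npy").copy();p[2]=0
P=cloud(s,E);V=R.from_euler('z',-p[3]).apply(P.reshape(-1,3)-p[:3]).reshape(P.shape)*1e3
# profile along vise y through stop: walk rows at 4 columns across panel
for col in (262,268,274,280): print(col,[(r,*s["frame"][r,col],*V[r,col].round(0).astype(int)) for r in range(258,278,2)])
E
```

```text
px rect (np.int64(252), np.int64(276), np.int64(243), np.int64(271))
panel(scene,vise mm) [51.8 39.9] [59.7 82. ] 0.2 494
jaw x [-2.1  9.3 19.8]
262 [(258, np.uint8(232), np.uint8(150), np.uint8(104), np.int64(55), np.int64(48), np.int64(50)), (260, np.uint8(231), np.uint8(150), np.uint8(104), np.int64(55), np.int64(55), np.int64(51)), (262, np.uint8(231), np.uint8(151), np.uint8(107), np.int64(55), np.int64(54), np.int64(41)), (264, np.uint8(141), np.uint8(174), np.uint8(162), np.int64(54), np.int64(64), np.int64(47)), (266, np.uint8(93), np.uint8(175), np.uint8(172), np.int64(53), np.int64(71), np.int64(49)), (268, np.uint8(159), np.uint8(173), np.uint8(165), np.int64(52), np.int64(80), np.int64(56)), (270, np.uint8(196), np.uint8(185), np.uint8(174), np.int64(51), np.int64(87), np.int64(57)), (272, np.uint8(160), np.uint8(151), np.uint8(142), np.int64(51), np.int64(91), np.int64(54)), (274, np.uint8(130), np.uint8(124), np.uint8(116), np.int64(51), np.int64(91), np.int64(45)), (276, np.uint8(127), np.uint8(120), np.uint8(113), np.int64(51), np.int64(93), np.int64(38))]
268 [(258, 
[... 2065 characters left out ...]
np.uint8(115), np.uint8(78), np.int64(8), np.int64(59), np.int64(55)), (264, np.uint8(42), np.uint8(83), np.uint8(56), np.int64(8), np.int64(61), np.int64(49)), (266, np.uint8(37), np.uint8(79), np.uint8(53), np.int64(8), np.int64(61), np.int64(38)), (268, np.uint8(40), np.uint8(81), np.uint8(54), np.int64(8), np.int64(63), np.int64(32)), (270, np.uint8(45), np.uint8(91), np.uint8(60), np.int64(8), np.int64(66), np.int64(27)), (272, np.uint8(45), np.uint8(90), np.uint8(60), np.int64(8), np.int64(69), np.int64(23)), (274, np.uint8(45), np.uint8(88), np.uint8(60), np.int64(7), np.int64(76), np.int64(24)), (276, np.uint8(41), np.uint8(82), np.uint8(56), np.int64(7), np.int64(82), np.int64(24))]
```

Request:
send_rows(
  steps="-1 -0.0108 0.0014 -0.001 0 0 0;-1 -0.01 0.0036 -0.0026 0 0 0;-1 -0.0085 0.0056 -0.004 0 0 0;-1 -0.0064 0.0072 -0.0051 0 0 0;-1 -0.0039 0.0084 -0.0059 0 0 0",
)

```text
clock: 17.35
eef_pos: [0.5492, 0.097, 0.0926]
tool_rot: [0.672, 0.677, -0.211, 0.212]
ft_force: [1.9, 0.5, 9.9]
grip_width: 0.0186
grasp_force: 59.5
```

Request:
send_rows(
  steps="-1 -0.0012 0.0089 -0.0063 0 0 0;-1 0.0017 0.0089 -0.0062 0 0 0;-1 0.0045 0.0082 -0.0057 0 0 0;-1 0.0036 0.0036 -0.0025 0 0 0;-1 0 0 0 0 0 0",
)

```text
clock: 17.77
eef_pos: [0.5562, 0.129, 0.0701]
tool_rot: [0.671, 0.679, -0.212, 0.209]
ft_force: [-2.8, 6.9, 7.3]
grip_width: 0.0187
grasp_force: 60.1
```

```bash
python3 -c "
from look import *
toolpose();scenepanel()"
```

```text
TCP e1,y,h mm [-53.6 -32.4 121.9] zdir err deg [-0.36 -0.43] x.y -0.002 j [ 0.52  0.71  0.24  1.43 -0.51  2.17] 17.7667 F [-2.8  6.9  7.3] 0.018722827006366422
px rect (np.int64(248), np.int64(273), np.int64(243), np.int64(268))
panel(scene,vise mm) [59.8 37.4] [74.9 60. ] 89.4 503
jaw x [ 5.1 15.7 25.5]
```

Request:
send_rows(
  steps="-1 0.0026 0.0021 -0.0015 0 0 0;-1 0.0028 0.0019 -0.0013 0 0 0;-1 0.0029 0.0017 -0.0012 0 0 0;-1 0 0 0 0 0 0;-1 0 0 0 0 0 0",
)

```text
clock: 18.23
eef_pos: [0.5635, 0.135, 0.066]
tool_rot: [0.671, 0.679, -0.212, 0.208]
ft_force: [-5.6, 7.5, 7.5]
grip_width: 0.0186
grasp_force: 59.8
```

Request:
send_rows(
  steps="-1 0.0032 0.0015 -0.001 0 0 0;-1 0 0 0 0 0 0;-1 0.0033 0.0012 -0.0009 0 0 0;-1 0 0 0 0 0 0;-1 0 0 0 0 0 0",
)

```text
clock: 18.65
eef_pos: [0.5678, 0.1373, 0.0643]
tool_rot: [0.671, 0.679, -0.214, 0.207]
ft_force: [-11.8, 7.7, 10.6]
grip_width: 0.0187
grasp_force: 60.2
```

```bash
python3 -c "
from look import *
toolpose()"
```

```text
TCP e1,y,h mm [-63.7 -20.7 121.8] zdir err deg [-0.4  -0.73] x.y -0.005 j [ 0.52  0.75  0.3   1.45 -0.51  2.17] 18.65 F [-11.8   7.7  10.6] 0.018653316845928764
```

Request:
send_rows(
  steps="-1 0.0034 0.0009 -0.0006 0 0 0;-1 0 0 0 0 0 0;-1 0.0035 0.0006 -0.0004 0 0 0;-1 0 0 0 0 0 0;-1 0 0 0 0 0 0",
)

```text
clock: 19.07
eef_pos: [0.5714, 0.1389, 0.0631]
tool_rot: [0.67, 0.68, -0.216, 0.204]
ft_force: [-20.2, 10.2, 15.0]
grip_width: 0.0186
grasp_force: 60.7
```

```bash
python3 -c "
from look import *
toolpose()"
```

```text
TCP e1,y,h mm [-65.6 -17.1 121.7] zdir err deg [-0.38 -1.06] x.y -0.009 j [ 0.52  0.76  0.32  1.47 -0.51  2.17] 19.0667 F [-20.2  10.2  15. ] 0.018551268937931905
```

Request:
send_rows(
  steps="-1 0.003 0.0008 -0.0005 0 0 0;-1 0 0 0 0 0 0;-1 0.003 0.0006 -0.0004 0 0 0;-1 0 0 0 0 0 0;-1 0 0 0 0 0 0",
)

```text
clock: 19.48
eef_pos: [0.5747, 0.14, 0.0622]
tool_rot: [0.669, 0.681, -0.219, 0.203]
ft_force: [-26.7, 11.3, 17.4]
grip_width: 0.0187
grasp_force: 61.1
```

```bash
python3 -c "
from look import *
toolpose()"
```

```text
TCP e1,y,h mm [-66.9 -13.8 121.6] zdir err deg [-0.32 -1.34] x.y -0.013 j [ 0.52  0.77  0.34  1.48 -0.51  2.16] 19.4833 F [-26.7  11.3  17.4] 0.018717844908198545
```

Request:
send_rows(
  steps="-1 -0.005 -0.001 0.0007 0 0 0;-1 0 0 0 0 0 0;0.2 0 0 0 0 0 0;0.2 0 0 0 0 0 0;0.2 0 0 0 0 0 0",
)

```text
clock: 19.9
eef_pos: [0.5783, 0.1372, 0.062]
tool_rot: [0.671, 0.678, -0.213, 0.209]
ft_force: [0.1, -1.3, -0.8]
grip_width: 0.0512
grasp_force: 0.0
```

```bash
python3 -c "
from look import *
toolpose()"
```

```text
TCP e1,y,h mm [-64.8 -10.2 119.8] zdir err deg [-0.23 -0.53] x.y -0.001 j [ 0.52  0.77  0.32  1.46 -0.52  2.17] 19.9 F [ 0.1 -1.3 -0.8] 0.05121302006465583
```

Free of the handle; retreat along the axis.

Request:
send_rows(
  steps="0.2 -0.003 0.0115 0.0164 0 0 0;0.2 0 0.0115 0.0164 0 0 0;0.2 0 0.0115 0.0164 0 0 0;0.2 0 0.0115 0.0164 0 0 0;0.2 0 0.0115 0.0164 0 0 0",
)

```text
clock: 20.32
eef_pos: [0.5762, 0.1946, 0.1447]
tool_rot: [0.672, 0.678, -0.213, 0.209]
ft_force: [0.8, 0.4, -0.9]
grip_width: 0.0509
grasp_force: 0.0
```

Request:
send_rows(
  steps="0.2 0 0.0115 0.0164 0 0 0;0.2 0 0.0115 0.0164 0 0 0;0.2 0 0.0115 0.0164 0 0 0;0.2 0 0 0 0 0 0;0.2 0 0 0 0 0 0",
)

```text
clock: 20.73
eef_pos: [0.5768, 0.2295, 0.1934]
tool_rot: [0.672, 0.678, -0.212, 0.21]
ft_force: [0.3, -0.2, -1.7]
grip_width: 0.0513
grasp_force: 0.0
```

```bash
python3 - <<'E'
from look import *
toolpose();s=scenepanel();t=camera("top")
im=np.zeros((600,800,3),np.uint8)
im[:,:400]=cv2.resize(s["frame"][205:295,225:285+0],(400,600),interpolation=cv2.INTER_CUBIC)
im[:,400:]=cv2.resize(t["frame"][180:270,268:328],(400,600),interpolation=cv2.INTER_CUBIC)
cv2.imwrite("pics/final.png",im[:,:,::-1])
E
```

```text
TCP e1,y,h mm [-65.  -10.6 280.4] zdir err deg [-0.32 -0.39] x.y 0.0 j [ 0.63  0.82  0.77  1.91 -0.48  2.29] 20.7333 F [ 0.3 -0.2 -1.7] 0.05129923706349764
px rect (np.int64(249), np.int64(273), np.int64(242), np.int64(267))
panel(scene,vise mm) [60.3 36.4] [76.5 59. ] 89.6 485
jaw x [ 5.8 17.  28. ]
```

View pics/final.png

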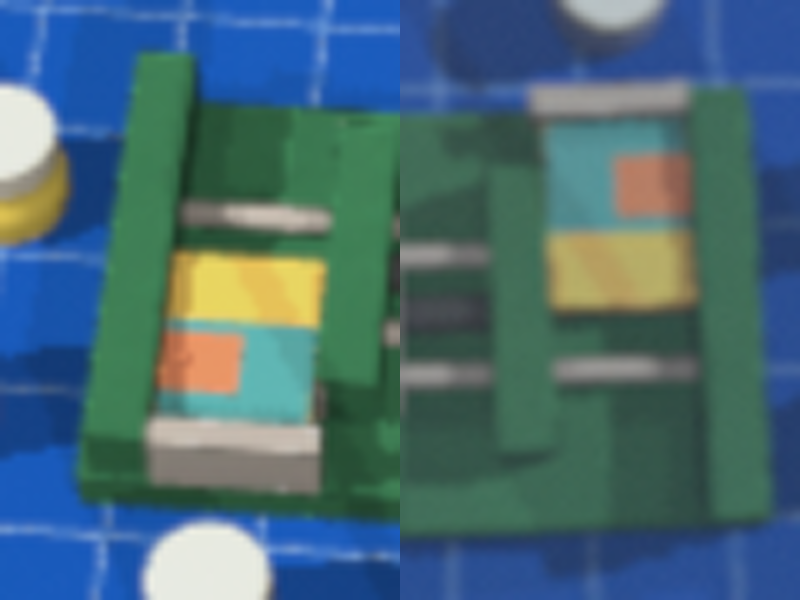

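Request:
send_rows(
  steps="0.2 0 0 0.035 0.12 0 0;0.2 0 0 0.035 0.12 0 0;0.2 0 0 0.03 0.12 0 0;0.2 0 -0.03 0 0.12 0 0;0.2 0 -0.035 0 0.12 0 0",
)

```text
clock: 21.25
eef_pos: [0.5783, 0.1651, 0.296]
tool_rot: [0.702, 0.712, 0.003, 0.002]
ft_force: [2.3, -2.1, -0.5]
grip_width: 0.0511
grasp_force: 0.0
```

Request:
send_rows(
  steps="0.2 0 -0.04 0 0.01 0 0;0.2 0 -0.04 0 0 0 0;0.2 0 -0.04 0 0 0 0;0.2 0 -0.04 0 0 0 0;0.2 0 -0.035 0 0 0 0",
)

```text
clock: 21.67
eef_pos: [0.5747, -0.0348, 0.2923]
tool_rot: [0.705, 0.709, -0.0, -0.003]
ft_force: [0.3, 0.4, 0.6]
grip_width: 0.0519
grasp_force: 0.0
```

Request:
send_rows(
  steps="-1 0 0 -0.03 0 0 0;-1 0 0 -0.03 0 0 0;-1 0 0 0 0 0 0;-1 0 0 0 0 0 0;-1 0 0 0 0 0 0",
)

```text
clock: 22.08
eef_pos: [0.5764, -0.0313, 0.2345]
tool_rot: [0.704, 0.71, 0.001, -0.002]
ft_force: [-0.7, 0.6, 0.8]
grip_width: 0.0002
grasp_force: 0.0
```

```bash
python3 - <<'E'
from look import *
c=look("wrist6");panel(c)
P=cloud(c,c["W"])*1e3;h=cv2.cvtColor(c["frame"],cv2.COLOR_RGB2HSV)
m=(abs(P[...,2]-48)<4)&(abs(P[...,0]-630)<60)&(abs(P[...,1]+43)<45)&(h[...,1]>60)&((h[...,0]<35)|((h[...,0]>82)&(h[...,0]<97)))
st=(abs(P[...,2]-58)<4)&(P[...,0]>655)&(P[...,0]<690)&(P[...,1]>-75)&(P[...,1]<-8)&(h[...,1]<60)
for y in range(-68,-14,8):
    k=m&(abs(P[...,1]-y)<4);q=st&(abs(P[...,1]-y)<4)
    if k.sum()>5: print(y,"panel x",np.percentile(P[k][:,0],[1,99]).round(1),"stop x",np.percentile(P[q][:,0],[2,98]).round(1) if q.sum()>3 else None)
for x in range(596,668,10):
    k=m&(abs(P[...,0]-x)<4);print(x,"panel y",np.percentile(P[k][:,1],[1,99]).round(1) if k.sum()>5 else None)
E
```

```text
[ 0.57642089 -0.03134706  0.23453287] [ 0.70386983  0.71032654  0.0007933  -0.00168621] [-0.06  0.39  0.31  1.49  0.    1.51] 22.0833
panel rect mm [630.1 -44.9] [78.6 57.6] 0.51 2920
stop inner x 670.3872149463903 y [-68.91486473  -9.48905971]
fixed inner y [-99.39508343 -74.62553241]
jaw y [-14.31144096  10.05368223]
-68 panel x [591.6 668.6] stop x [670.5 682.4]
-60 panel x [591.4 668.5] stop x [670.6 682.4]
-52 panel x [591.3 668.8] stop x [670.7 682. ]
-44 panel x [591.1 668.6] stop x [670.5 682.1]
-36 panel x [590.9 668.6] stop x [670.4 681.7]
-28 panel x [590.8 668.4] stop x [670.3 682.2]
-20 panel x [590.6 668.5] stop x [670.4 681.5]
596 panel y [-73.4 -16.5]
606 panel y [-73.3 -16.4]
616 panel y [-73.  -16.4]
626 panel y [-72.5 -16.2]
636 panel y [-73.1 -16.2]
646 panel y [-72.8 -16.2]
656 panel y [-71.8 -15.5]
666 panel y [-71.6 -15.4]
```

```bash
python3 -c "
from workcell import *
print(job_done())"
```

```text
the job is handed in; nothing more can be done
None
```

The job is handed in: the panel was pushed flush against the end stop (within about 0.3 mm by the last wrist view), then clamped squarely against the fixed jaw by the crank. I let go of the crank and finished at about 22 s. I did not separately re-check the positions of the jars, brush, spoon and sample tile.

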